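# Set the lean of a rocking stud with a pendulum angle gauge

## Task

Pick up the pendulum angle gauge and slip its sleeve down over the upright stud of the rocking fixture until its foot flange is fully home on the stud's shoulder, with the dial facing along the fixture's pivot pin (either way). Then, keeping hold of the gauge, lean gauge and stud together until the swinging pointer settles on the marker tab of the dial, and finish while holding it still there: do not let go, because the stud springs back upright. Leave the tray, bottle, cup and screwdriver alone.

Things in the scene. Friction and masses are not known exactly. Their poses are not given: they have to be found in the camera images.
- gauge: Loose angle gauge, 0.2 to 0.45 kg, 210 mm tall, on the bench. Origin: centre of its underside; z up, x out of the dial's face, y to the right as one looks at the face. Foot flange 56 mm across, 6 mm thick; sleeve 30 mm across with a blind bore 18.5 mm across, 50 mm deep, open below; round dial case 120 mm across, x from -11 to 11 mm, white face, pointer out to x = 18 mm, centre at z = 108 mm.
- gauge_grip (a point): Point at z = 194 mm of the gauge, on its axis, in the aluminium grip block on top of the dial: 22 mm (x) by 30 mm (y), from z = 168 to 210 mm. Grip it here from above across its 30 mm (fingers closing along the gauge's y). Axes as the gauge.
- gauge_mouth (a point): Centre of the bore's mouth on the underside of the gauge's foot flange (the origin of the gauge). Axes as the gauge.
- pointer (a joint): Angle, rad, about the gauge's x axis, of the black pointer, a pendulum hung at the dial's centre. 0: it hangs along the gauge's -z (gauge upright); positive: its tip has swung to the gauge's +y. It hangs plumb without friction: leaning the top of the gauge to the gauge's +y by an angle makes it read plus that angle. It swings for about a second after a movement.
- marker (a joint): Angle of the marker tab on the lower part of the dial, same axis, zero and sign as the pointer, rad; between 0.18 and 0.36. It keeps the place it was set to and is not to be moved. Gauge and stud must be leaned until the pointer reads this.
- pointer_tip (a point): The tip of the pointer, 48 mm from the dial's centre, in front of the face.
- marker_tip (a point): Middle of the inner end of the marker, a dark steel tab 9 mm wide and 14 mm long at the lower edge of the dial; 48 mm from the dial's centre. The pointer is on the marker when the tip lies within the width of the tab.
- stand: Fixed fixture screwed to the bench: dark steel base plate 110 mm (x) by 130 mm (y) and 10 mm thick with two cheeks 43 mm tall carrying a pivot pin along the stand's x. Origin: centre of the plate's underside; z up. The stud rocks on the pin, in the stand's y-z plane.
- stud (a joint): Lean of the stud about the stand's x axis, rad; 0 upright, positive leans its top to the stand's -y, stops at -0.5 and 0.5. A spring of 2.5 N m/rad draws it upright against friction of 0.12 N m, so it may start up to 0.03 rad off. About 3 N sideways at the gauge's grip block holds it at 0.3 rad.
- stud_pivot (a point): Middle of the pivot pin, on the stud's axis, 32 mm above the bench. Axes of the stud (x along the pin, z up the stud).
- shoulder (a point): Centre of the upper face of the stud's round shoulder, 48 mm across, 40 mm above the pivot: the seat for the gauge's foot flange. Axes of the stud.
- stud_tip (a point): Centre of the stud's top end, 80 mm above the pivot. Above the shoulder the stud is a round shaft 16 mm across and 40 mm long, tapering over its last 7 mm to 9 mm across. Axes of the stud.
- tray: Bystander: fixed low black parts tray, 110 x 200 x 30 mm, holding small steel barrels, at the far side. Origin centre of its underside.
- bottle: Bystander: loose white plastic bottle with a red cap, 52 mm across, 130 mm tall. Origin centre of its underside.
- cup: Bystander: loose black open cup, 80 mm across, 60 mm tall. Origin centre of its underside.
- driver: Bystander: loose screwdriver lying on the bench between gauge and stand, pointing away from the robot. Origin on its underside.
Mind the look-alikes: they are no part of the job. There is more than one size of the gauge; the job needs the smaller. Of the things that look like the stand, take the one that is nearest to the robot's base at the start.

How it is judged (in metres and radians):
On the way:
1. the gauge's foot flange is home on the stud's shoulder (distance between gauge_mouth and shoulder below 0.006 m), for 0.2 s.
At the end, for the whole second after the job is handed in: Through the last second: foot flange on the shoulder (centres within 6 mm), pointer tip within the 9 mm wide marker tab (4.5 mm either side), dial facing along the pivot pin within 20 degrees, gauge still (under 0.4 rad/s) and held by the fingers (over 1 N) (distance between gauge_mouth and shoulder below 0.006 m and distance between pointer_tip and marker_tip below 0.0045 m and contact force between the fingers and gauge above 1 N and angular speed of gauge below 0.4 rad/s and angle between the x axis of gauge and the x axis of stand, either way round below 0.35 rad); the arm keeps its last pose, push and grip.
It fails at once if a bystander is knocked or moved more than 30 mm (distance of any of bottle, cup, driver from where it was at the start of the episode above 0.03 m).
It fails at once if the marker tab is moved on the dial (value of joint marker below 0.16 rad or value of joint marker above 0.38 rad).
It also fails if it takes over 48 s, if anything falls off the work surface, if the arm or the gripper's body presses on something with over 40 N, if the wrist force passes 120 N, or if a joint passes its speed limit or range.

## Robot

A 6-joint arm with a two-finger parallel gripper is mounted at the origin on the work surface. World frame = base frame: x ahead of the robot, y to its left, z up, the work surface at z = 0. Lengths are in mm, angles in rad, forces in N, time in s.
With the tool pointing down it reaches from about 275 to 1000 mm from the base axis. Payload 8.4 kg.
Tool frame: the origin (TCP) lies at the very end of the fingers, on their centre line; the grasp point (between the pads) lies 19 mm behind it; z points along the fingers, y is the line along which they close (so a half turn about z gives the same grasp; the last joint's range is limited). The gripper opens to 85 mm and grips with 20 to 120 N. Pads are 22 mm wide; open, the fingers measure 114 mm over their backs; the gripper's body (76 mm by 85 mm) begins 54 mm behind the grasp point. The pads swing forward as they close: fully open they stand 13 mm farther back than shut.
Start: joints at [-1.23, 0.353, 1.633, -0, 1.155, -0.002], TCP at [210.077, -588.639, 231.281] pointing down, gripper open.
Joint ranges: [-2.63, 2.63], [-0.92, 2.1], [0.06, 2.66], [-1.3, 4.44], [0, 2.69], [-3.02, 3.02]. Speed limits (rad/s): [2.22, 2.22, 2.79, 3.14, 3.14, 3.14].

## Interface

Orientations are given as [roll, pitch, yaw] about the fixed x, y, z axes, in that order (R = Rz(yaw) Ry(pitch) Rx(roll)).
In Python, from rig import sensors, grab_frame, camera_params, order gives the robot as it stands. The module is installed in compiled form; this text tells all that it offers.
- The arm moves only by the tool move_arm, never from a script. Its argument "motion" is a list of rows, each a list of 7 numbers: the turn, a rotation vector about the tool's x, y, z in parts of the range, where 1.0 means pi rad, then the shift along the tool's x, y, z in normalised numbers (1 is 0.6 m), then the finger opening in m, from 0 to 0.0854. A call has 1 to 8 rows; each row is the pose to reach, as a shift and turn from the pose commanded when the call began, along the tool's axes at that moment; what a row does not reach only later rows make up. A row lasts 1/8 s, in which the tool goes at most 62.5 mm and 10.7 degrees, less where a joint would pass 70% of its speed; a pose out of reach is approached as far as the arm can. A shift or turn number past 1, either way, is cut back to 1. A call with a gripper value outside its range is refused whole. The fingers move at their own pace and stop on an object; "grip_force" is the grip in N (left out, the last holds). Time passes only in rows, so rows that repeat a pose let the fingers close. It gives the time, the measured TCP pose, the force, the opening and the grip force at its end, in the units of the state.
- sensors.sense(): the state, without advancing time (a new reading comes with each control period).
- grab_frame(name): name is "side" or "top" or "wrist"; returns (picture, depth): 400x640x3 uint8, red, green, blue; 400x640 float32, mm along the optical axis (not along the pixel's ray), 0 where there is no reading.
- camera_params(name): a dict with "camera_matrix" (3x3 intrinsics, pixels), "world_from_camera" (4x4, takes a point from camera to world coordinates). Camera axes: x right, y down, z forward; pixel columns grow to the right and rows downward; lengths in mm; the calibration is good to about 2 mm. The wrist camera is an equidistant fisheye: a pixel r from the principal point sees the ray r / f radians off the axis. A picture is of the moment at which its call begins: read the wrist's pose just before it. camera_params takes no time and is no camera call; for the wrist camera it gives the pose at the moment of the call.
- order.sign_off(): hands the job in; it is judged then, once.
The state is a dict: "clock": time; "qpos": joint angles; "qvel": joint speeds; "joint_efforts": joint torques, N m; "eef_pos": TCP position; "tcp_rot": TCP orientation; "contact_force": force on the tool from outside, world axes, zero at the start; "wrist_torque": the same for the moment, N m; "opening": opening from 0.0 (shut) to 1.0 (fully open); "grasp_force": force on a finger pad.
Only numpy, scipy, OpenCV 4.12 (cv2) and the standard library are available. Lean on these libraries where they do the work, as an engineer would, in place of code of your own. Each camera call takes 0.05 s, during which the arm holds its last target. There are 200 camera calls.

## Working session

There is one attempt and no reset: what is moved stays moved. The work goes in short steps, Python scripts to look and compute and a tool call to move; the robot and the scene stay as the last step left them, time stands still between calls to the robot, and variables do not carry over. Pictures are saved under pics/ and viewed, at most 10 in all, crops included, and the job is handed in when it is done.

Besides the shell and the picture viewer there is one more tool, called after "Call:" in YAML: its name, and indented under it one key for each argument. move_arm: Moves the arm, as the interface text tells. Its arguments: {"type":"object","properties":{"motion":{"type":"array","items":{"type":"array","items":{"type":"number"}}},"grip_force":{"type":"number"}},"required":["motion"]}

```bash
mkdir -p pics
cat > h.py <<'E'
import numpy as np,cv2
from rig import sensors,grab_frame,camera_params,order
def cloud(name):
    im,d=grab_frame(name);p=camera_params(name);K=np.array(p["camera_matrix"]);T=np.array(p["world_from_camera"])
    v,u=np.mgrid[:400,:640];c=np.stack([(u-K[0,2])/K[0,0]*d,(v-K[1,2])/K[1,1]*d,d],-1)
    return im,d,c@T[:3,:3].T+T[:3,3]
def save(n,im):cv2.imwrite(f"pics/{n}.png",im[...,::-1])
E
python3 - <<'E'
from h import *
for n in("side","top"):
    im,d,P=cloud(n);save(n,im);np.savez(n,im=im,d=d,P=P);print(camera_params(n))
s=sensors.sense();print(s)
E
```

```text
{'camera_matrix': array([[392.91034174,   0.        , 314.58346745],
       [  0.        , 392.91034174, 196.20404775],
       [  0.        ,   0.        ,   1.        ]]), 'world_from_camera': array([[-7.83936299e-01, -4.78036929e-01,  3.96137063e-01,
         8.23686915e+01],
       [-6.20777087e-01,  6.12729276e-01, -4.89079383e-01,
         5.69394708e+02],
       [-8.92676924e-03, -6.29319894e-01, -7.77095093e-01,
         1.06180302e+03],
       [ 0.00000000e+00,  0.00000000e+00,  0.00000000e+00,
         1.00000000e+00]])}
{'camera_matrix': array([[471.28761955,   0.        , 317.52762048],
       [  0.        , 471.28761955, 196.74353506],
       [  0.        ,   0.        ,   1.        ]]), 'world_from_camera': array([[-1.58702430e-02, -9.93186149e-01,  1.15453055e-01,
         4.03163280e+02],
       [-9.99858725e-01,  1.64033465e-02,  3.66881223e-03,
        -9.26239034e+00],
       [-5.53762996e-03, -1.15378520e-01, -9.93306162e-01,
         1.54332413e+03],
       [ 0.00000000e+00,  0.00000000e+00,  0.00000000e+00,
         1.00000000e+00]])}
{'clock': 0.1, 'qpos': array([-1.23041512e+00,  3.53572005e-01,  1.63404336e+00,  1.45794815e-05,
        1.15521259e+00, -2.41132930e-03]), 'qvel': array([ 0.00155969, -0.00148031, -0.00135674,  0.00300913, -0.0008858 ,
       -0.00038011]), 'joint_efforts': array([ 2.81304659e-03, -6.06355405e+01, -3.42820573e+01,  2.43670493e-04,
        3.82801911e-03,  1.91822920e-05]), 'eef_pos': array([ 209.93095209, -588.24081684,  230.64807848]), 'tcp_rot': array([-3.14035739e+00, -1.63098773e-05,  3.42786634e-01]), 'contact_force': array([ 1.06130978,  0.37732281, -0.66037964]), 'wrist_torque': array([ 0.0299085 , -0.05294764,  0.02023969]), 'grasp_force': 0.0, 'opening': 1.000473617999241}
```

View pics/top.png

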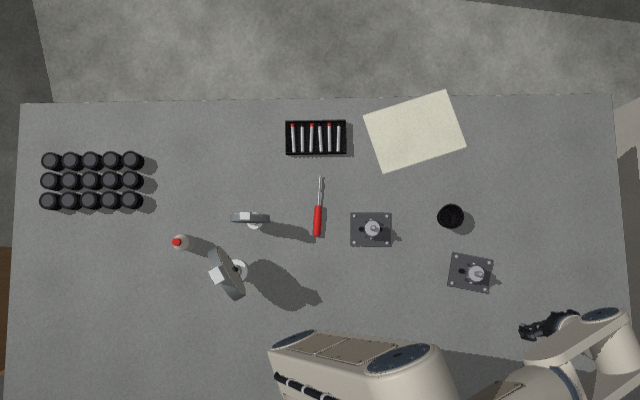

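View pics/side.png

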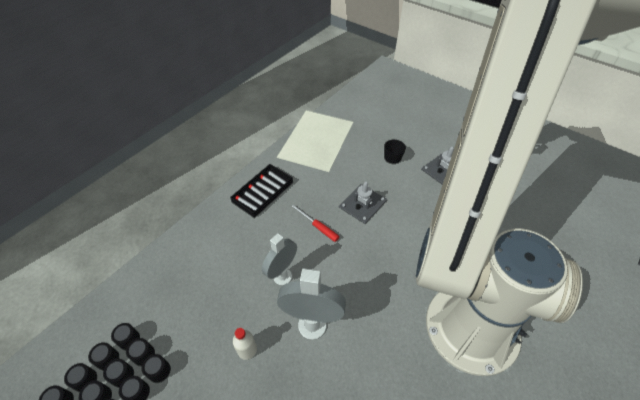

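The top view shows the small gauge at about (250,220), the larger one at (225,272), and two stands at (371,229) and (470,272). The side view shows the backs of the dials. Next I'll measure these.

Run:
```python
from h import *
t=np.load("top.npz");P=t["P"];im=t["im"]
def f(u0,u1,v0,v1,zl,zh,n):
    Q=P[v0:v1,u0:u1].reshape(-1,3);Q=Q[(Q[:,2]>zl)&(Q[:,2]<zh)]
    if len(Q)<3: print(n,len(Q));return
    r=cv2.minAreaRect(Q[:,:2].astype(np.float32));print(n,len(Q),Q.mean(0).round(1),"z",np.percentile(Q[:,2],[2,50,98]).round(1),"rect",np.round(r[0],1),np.round(r[1],1),round(r[2],1))
f(225,280,200,240,195,240,"small top");f(225,280,200,240,100,165,"small dial");f(200,260,240,305,205,300,"big top");f(200,260,240,305,100,200,"big")
for n,(a,b,c,d) in {"A":(345,397,205,252),"B":(440,500,247,300)}.items():
    f(a,b,c,d,5,16,n+" plate");f(a,b,c,d,60,85,n+" shoulder");f(a,b,c,d,95,125,n+" tip")
f(310,325,170,240,5,50,"driver");f(165,192,230,252,60,150,"bottle");f(435,467,200,230,30,80,"cup")
def c(a,b,cc,d,k):return cv2.resize(im[cc:d,a:b],None,fx=k,fy=k,interpolation=cv2.INTER_CUBIC)
s=np.load("side.npz")["im"]
o=np.hstack([c(215,285,195,245,5),c(340,400,200,250,5)]);save("c1",o)
s2=cv2.resize(s[220:300,240:320],None,fx=4,fy=4,interpolation=cv2.INTER_CUBIC)
```

```text
small top 87 [507.8 202.3 210.7] z [202.6 211.2 216.7] rect [508.  202.8] [28.2 20.4] 89.5
small dial 226 [506.7 196.  145.3] z [112.4 148.4 164.5] rect [511.8 203.8] [119.4  29.4] 88.2
big top 655 [346.6 260.8 245.8] z [206.3 228.9 296. ] rect [346.9 264.4] [130.6  33.7] 28.7
big 432 [347.7 250.9 161.3] z [105.2 166.9 198.4] rect [348.3 259.2] [164.4  40.6] 27.9
A plate 1105 [ 474.2 -169.2   10.4] z [ 5.2 10.6 15.5] rect [ 477. -174.] [166.5 149.7] 89.1
A shoulder 160 [ 473.7 -171.4   72.8] z [65.2 72.8 79.4] rect [ 474.8 -171.8] [45.  46.8] 87.9
A tip 21 [ 474.4 -170.8  111.2] z [102.9 111.4 117.6] rect [ 474.4 -170.7] [12.5 12.6] 3.0
B plate 1212 [ 328.5 -486.2   10.1] z [ 5.2 10.1 15.7] rect [ 327.2 -489.7] [194.1 165.5] 89.1
B shoulder 162 [ 330.1 -485.    73.1] z [64.8 73.3 80.9] rect [ 329.9 -487. ] [46.1 43.3] 87.6
B tip 26 [ 330.6 -485.4  109.5] z [ 99.7 110.4 115.7] rect [ 330.7 -486.2] [12.6 15. ] 34.7
driver 392 [535.2  -1.9  18.3] z [ 5.1 20.6 30.2] rect [557.2  -1.3] [ 46.2 227.3] 89.0
bottle 250 [439.8 414.6  98.1] z [ 62.8  92.8 134.4] rect [440.7 420.7] [49.8 48.6] 46.2
cup 226 [ 510.6 -431.6   51.8] z [30.7 54.  66.3] rect [ 507.9 -423. ] [76.8 76.5] 87.2
```

View pics/c1.png

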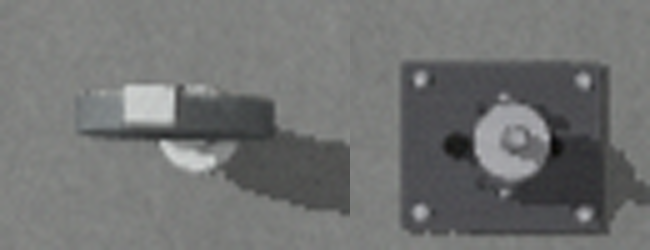

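The enlarged crop shows the gauge's dial running along world y, with a light spot on its +x rim. Stand A's plate is wider along world y, so its pin lies along world x. Stand A is 504 mm from the base and B is 587 mm, so I'll use A.

```bash
cat >> h.py <<'E'
from scipy.spatial.transform import Rotation as Ro
def rel(pos,rpy,ref=None):
    s=sensors.sense();R=Ro.from_euler("xyz",s["tcp_rot"] if ref is None else ref[1]);p=s["eef_pos"] if ref is None else np.array(ref[0])
    T=Ro.from_euler("xyz",rpy);rv=(R.inv()*T).as_rotvec();sh=R.inv().apply(np.array(pos)-p)/1000
    print("turn",rv.round(4),"shift",sh.round(4),"rows>=",max(np.linalg.norm(sh)/.0625,np.degrees(np.linalg.norm(rv))/10.7).round(1))
E
python3 - <<'E'
from h import *
w=camera_params("wrist");s=sensors.sense();R=Ro.from_euler("xyz",s["tcp_rot"]).as_matrix();T=w["world_from_camera"]
print(w["camera_matrix"],"\ncam in tool",R.T@(T[:3,3]-s["eef_pos"]),"\n",(R.T@T[:3,:3]).round(3))
pi=np.pi
rel([450,-180,330],[pi,0,0]);rel([700,203,300],[pi,0,pi]);rel([700,203,300],[pi,0,0])
t=np.load("top.npz")
d=(t["im"].max(2)<85)
m=np.zeros((400,640),np.uint8);m[205:252,345:397]=d[205:252,345:397]
c=max(cv2.findContours(cv2.morphologyEx(m,cv2.MORPH_CLOSE,np.ones((7,7))),0,2)[0],key=cv2.contourArea)
print(cv2.minAreaRect(c))
P=t["P"]
for a,b in (((345,397,205,252),10),):
    q=np.array([P[v,u,:2] for u,v in cv2.boxPoints(cv2.minAreaRect(c)).astype(int)]);print(q)
Q=P[200:240,225:280].reshape(-1,3);Q=Q[(Q[:,2]>120)&(Q[:,2]<166)];print(np.polyfit(Q[:,1],Q[:,0],1))
E
```

```text
[[309.70691629   0.         323.00948697]
 [  0.         309.70691629 208.11113433]
 [  0.           0.           1.        ]] 
cam in tool [  79.65205261    0.90728942 -141.60688735] 
 [[ 0.001 -0.952 -0.307]
 [ 1.     0.001 -0.   ]
 [ 0.    -0.307  0.952]]
turn [-1.200e-03  2.000e-04  3.428e-01] shift [ 0.3633 -0.3039 -0.099 ] rows>= 7.7
turn [-3.0000e-04 -1.7000e-03 -2.7988e+00] shift [ 0.7275 -0.5806 -0.0686] rows>= 15.0
turn [-1.200e-03  2.000e-04  3.428e-01] shift [ 0.7275 -0.5806 -0.0686] rows>= 14.9
((373.5, 229.5), (33.0, 45.0), 90.0)
[[ 526.48567678 -112.11718196]
 [ 524.64615448 -260.18420014]
 [ 416.96810241 -256.14738188]
 [ 419.16995551 -109.08941023]]
[2.42872379e-02 5.02032798e+02]
```

Units first: shifts go in shares of 0.6 m and turns go in shares of pi rad. So 0.363 m / 0.6 = 0.605, 0.318 m / 0.6 = 0.53, 0.343 rad / 3.1416 = 0.1092.

Call:
move_arm:
  motion:
    - [0, 0, 0.0137, 0.075, -0.0633, -0.0208, 0.0854]
    - [0, 0, 0.0274, 0.1517, -0.1267, -0.0417, 0.0854]
    - [0, 0, 0.0411, 0.2267, -0.19, -0.0617, 0.0854]
    - [0, 0, 0.0544, 0.3033, -0.2533, -0.0833, 0.0854]
    - [0, 0, 0.0681, 0.3783, -0.3167, -0.1033, 0.0854]
    - [0, 0, 0.0818, 0.4533, -0.38, -0.1233, 0.0854]
    - [0, 0, 0.0955, 0.53, -0.4433, -0.145, 0.0854]
    - [0, 0, 0.1092, 0.605, -0.5067, -0.165, 0.0854]

```text
clock: 1.1
eef_pos: [450.4, -178.5, 330.7]
tcp_rot: [3.141, -0.0, -0.002]
contact_force: [1.1, -0.7, 0.4]
opening: 1.001
grasp_force: 0.0
```

Call:
move_arm:
  motion:
    - [0, 0, 0, 0.0433, -0.08, 0, 0.0854]
    - [0, 0, 0, 0.0867, -0.16, 0, 0.0854]
    - [0, 0, 0, 0.13, -0.24, 0, 0.0854]
    - [0, 0, 0, 0.175, -0.32, 0.05, 0.0854]
    - [0, 0, 0, 0.2183, -0.4, 0.1, 0.0854]
    - [0, 0, 0, 0.2617, -0.48, 0.15, 0.0854]
    - [0, 0, 0, 0.3067, -0.56, 0.1917, 0.0854]
    - [0, 0, 0, 0.35, -0.6383, 0.2333, 0.0854]

```text
clock: 2.1
eef_pos: [660.3, 204.3, 188.9]
tcp_rot: [3.141, 0.001, -0.0]
contact_force: [1.3, -0.5, 0.3]
opening: 1.0
grasp_force: 0.0
```

Run:
```python
from h import *
s=sensors.sense();print(s["clock"],s["eef_pos"],s["tcp_rot"],s["qvel"].round(2))
im,d=grab_frame("wrist");w=camera_params("wrist");save("w1",im);np.savez("w1",im=im,d=d,T=w["world_from_camera"],K=w["camera_matrix"])
```

```text
2.1 [660.31635258 204.30447233 188.88815062] [ 3.14134995e+00  6.09709335e-04 -8.09334965e-05] [ 0.45  0.64 -0.55 -0.   -0.1   0.45]
```

View pics/w1.png

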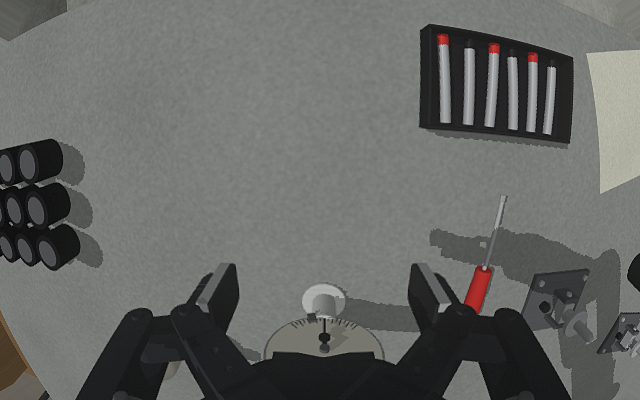

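The face is visible at (325,345) with the lower dial uppermost, so the dial faces +x. I'll zoom in on the marker.

Run:
```python
from h import *
t=np.load("w1.npz");save("w1c",cv2.resize(t["im"][275:375,255:395],None,fx=5,fy=5,interpolation=cv2.INTER_CUBIC))
```

```text
(no output)
```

View pics/w1c.png

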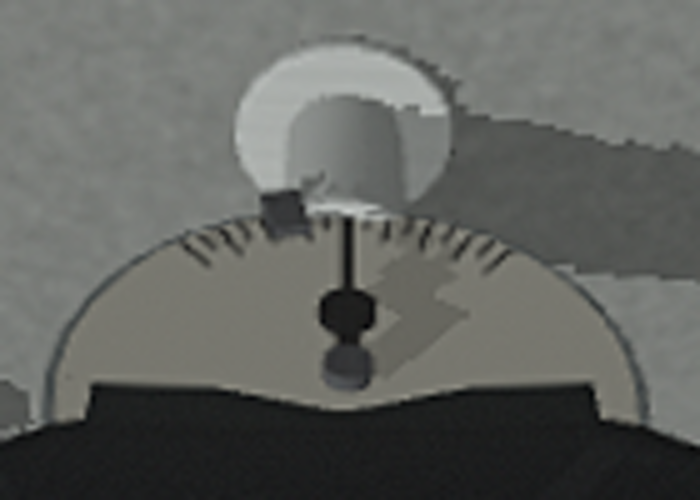

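Run:
```python
from h import *
t=np.load("w1.npz");K=t["K"];T=t["T"]
def ray(u,v):
    x=np.array([u-K[0,2],v-K[1,2]]);r=np.linalg.norm(x);th=r/K[0,0]
    return T[:3,:3]@np.r_[x/r*np.sin(th),np.cos(th)]
for n,cx,cy,X in (("marker mid",285,213,520),("marker inner end",288,233,520),("marker outer",281,194,520),("tip",347,222,524),("hub",348,362,524),("dial left",50,400,519),("right",642,400,519),("bottom",347,207,519)):
    d=ray(255+(cx-2)/5,275+(cy-2)/5);p=T[:3,3]+d*(X-T[0,3])/d[0];print(n,p.round(1),t["d"][275+cy//5,255+cx//5])
```

```text
marker mid [520.  221.7  45.3] 327.71066
marker inner end [520.  220.8  52.6] 324.19888
marker outer [520.  222.9  38.1] 336.9771
tip [524.  207.7  53.5] 321.51022
hub [524.  207.5  99. ] 277.7989
dial left [519.  265.9 107.6] 271.40286
right [519.  149.8 107.2] 275.40256
bottom [519.  207.7  41.6] 330.40024
```

Marker angle from the view: tab offset +14 mm at about 55 mm radius gives 0.26 rad, towards gauge +y (world +Y). The dial faces +x. Now I'll grasp the gauge.

Scaled: -0.152 m / 0.6 = -0.2533, -0.09 m / 0.6 = -0.15.

Call:
move_arm:
  motion:
    - [0, 0, 0, -0.0633, 0, -0.05, 0.0854]
    - [0, 0, 0, -0.1267, 0, -0.1, 0.0854]
    - [0, 0, 0, -0.19, 0, -0.15, 0.0854]
    - [0, 0, 0, -0.2533, 0, -0.15, 0.0854]
    - [0, 0, 0, -0.2533, 0, -0.1, 0.0854]
    - [0, 0, 0, -0.2533, 0, -0.05, 0.0854]
    - [0, 0, 0, -0.2533, 0, 0, 0.0854]
    - [0, 0, 0, -0.2533, 0, 0, 0.0854]

```text
clock: 3.15
eef_pos: [506.2, 202.0, 188.2]
tcp_rot: [3.14, 0.004, -0.0]
contact_force: [0.0, 0.0, 0.9]
opening: 0.999
grasp_force: 0.0
```

Run:
```python
from h import *
s=sensors.sense();print(s["eef_pos"],s["tcp_rot"]);im,d=grab_frame("wrist");im2,_=grab_frame("top")
save("g1",np.hstack([cv2.resize(im[200:400,180:460],(420,300)),cv2.resize(im2[190:250,205:285],(380,300),interpolation=2)]))
```

```text
[506.16517859 201.98524925 188.23488206] [ 3.13981987e+00  4.47434879e-03 -1.94838515e-04]
```

View pics/g1.png

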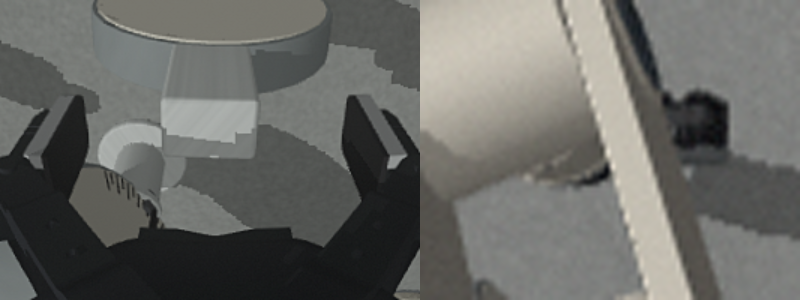

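The block sits midway between the fingers: block at crop (210,130), fingers at (55,130) and (375,130). I'll check its x-position from the wrist depth.

```bash
cat >> h.py <<'E'
def wcloud():
    w=camera_params("wrist");im,d=grab_frame("wrist");K=w["camera_matrix"];T=w["world_from_camera"]
    v,u=np.mgrid[:400,:640];x=u-K[0,2];y=v-K[1,2];r=np.hypot(x,y)+1e-9;k=np.tan(r/K[0,0])/r*d
    return im,d,np.stack([x*k,y*k,d],-1)@T[:3,:3].T+T[:3,3]
E
python3 - <<'E'
from h import *
s=sensors.sense();print(s["eef_pos"],s["qvel"].round(3));im,d,P=wcloud()
Q=P[240:320,270:370].reshape(-1,3);Q=Q[(Q[:,2]>203)&(Q[:,2]<217)]
print(len(Q),Q.mean(0),cv2.minAreaRect(Q[:,:2].astype(np.float32)),np.percentile(Q,[2,98],axis=0))
E
```

```text
[508.05793876 202.71780695 190.83242697] [-0.002 -0.017 -0.019 -0.001 -0.001 -0.001]
2723 [511.06059042 203.02780784 208.42065389] ((509.4301452636719, 202.8882293701172), (29.917373657226562, 23.491382598876953), 87.62468719482422) [[499.05679615 188.9055743  204.09721301]
 [520.22920008 217.10864406 209.97159075]]
```

Scaled: 0.0155 m / 0.6 = 0.0258, 0.001 m / 0.6 = 0.0017, 0.04 rad / 3.1416 = 0.0127.

Call:
move_arm:
  grip_force: 60
  motion:
    - [0, 0, 0.0127, 0.0017, 0, 0.0133, 0.0854]
    - [0, 0, 0.0127, 0.0017, 0, 0.0258, 0.0854]
    - [0, 0, 0.0127, 0.0017, 0, 0.0258, 0.0]
    - [0, 0, 0.0127, 0.0017, 0, 0.0258, 0.0]
    - [0, 0, 0.0127, 0.0017, 0, 0.0258, 0.0]
    - [0, 0, 0.0127, 0.0017, 0, 0.0258, 0.0]
    - [0, 0, 0.0127, 0.0017, 0, 0.0258, 0.0]
    - [0, 0, 0.0127, 0.0017, 0, 0.0258, 0.0]

```text
clock: 4.3
eef_pos: [509.3, 202.9, 175.3]
tcp_rot: [-3.141, -0.001, -0.04]
contact_force: [-0.2, -0.1, 5.4]
opening: 0.341
grasp_force: 60.3
```

Scaled: 0.315 m / 0.6 = 0.525, -0.15 m / 0.6 = -0.25, -0.028 rad / 3.1416 = -0.0089.

Call:
move_arm:
  motion:
    - [0, 0, 0, 0, 0, -0.0833, 0.0]
    - [0, 0, 0, 0, 0.0167, -0.1667, 0.0]
    - [0, 0, 0, -0.005, 0.0833, -0.2333, 0.0]
    - [0, 0, -0.0019, -0.01, 0.1667, -0.25, 0.0]
    - [0, 0, -0.0038, -0.015, 0.25, -0.25, 0.0]
    - [0, 0, -0.0057, -0.02, 0.3417, -0.25, 0.0]
    - [0, 0, -0.0076, -0.025, 0.4333, -0.25, 0.0]
    - [0, 0, -0.0089, -0.03, 0.525, -0.25, 0.0]

```text
clock: 5.3
eef_pos: [477.1, -113.0, 324.0]
tcp_rot: [-3.141, 0.001, -0.012]
contact_force: [0.8, -0.3, -4.2]
opening: 0.346
grasp_force: 61.2
```

Run:
```python
from h import *
s=sensors.sense();print(s["clock"],s["eef_pos"],s["tcp_rot"],s["opening"],s["contact_force"])
rel([475.2,-171,325],[np.pi,0,-.012])
```

```text
5.3 [ 477.10314122 -112.95494676  324.01955798] [-3.14136463e+00  1.47876328e-03 -1.18969627e-02] 0.3456535033744274 [ 0.82448067 -0.27566429 -4.17698535]
turn [-0.0002  0.0015  0.0001] shift [-0.0012  0.0581 -0.001 ] rows>= 0.9
```

Scaled: 0.06 m / 0.6 = 0.1, 0.03 m / 0.6 = 0.05.

Call:
move_arm:
  motion:
    - [0, 0, 0, -0.0023, 0.05, 0, 0.0]
    - [0, 0, 0, -0.0047, 0.1, 0, 0.0]
    - [0, 0, 0, -0.0047, 0.1, 0, 0.0]
    - [0, 0, 0, -0.0047, 0.1, 0, 0.0]
    - [0, 0, 0, -0.0047, 0.1, 0, 0.0]

```text
clock: 5.92
eef_pos: [474.5, -170.5, 324.5]
tcp_rot: [-3.141, 0.001, -0.011]
contact_force: [-0.1, 0.3, -3.9]
opening: 0.342
grasp_force: 61.5
```

Run:
```python
from h import *
s=sensors.sense();print(s["clock"],s["eef_pos"],s["tcp_rot"],s["opening"],s["contact_force"])
im,d,P=wcloud();im2,d2,P2=cloud("side");np.savez("w2",im=im,P=P,im2=im2,P2=P2)
a=cv2.resize(im[200:400,160:480],(480,300));b=cv2.resize(im2[80:230,300:450],(300,300),interpolation=2)
save("h1",np.hstack([a,b]))
for v in (250,290,330):print(P[v,250:400:15].round(0).tolist())
```

```text
5.925 [ 474.54330238 -170.47246211  324.50928457] [-3.14118035e+00  6.06435383e-04 -1.13171960e-02] 0.34171559223890263 [-0.08596578  0.34168791 -3.90204022]
[[472.0, -126.0, 295.0], [478.0, -138.0, 306.0], [480.0, -147.0, 311.0], [485.0, -157.0, 321.0], [486.0, -165.0, 323.0], [485.0, -172.0, 322.0], [485.0, -180.0, 322.0], [481.0, -189.0, 313.0], [479.0, -198.0, 309.0], [476.0, -207.0, 304.0]]
[[247.0, -35.0, -2.0], [490.0, -149.0, 367.0], [486.0, -154.0, 361.0], [484.0, -160.0, 358.0], [484.0, -166.0, 358.0], [484.0, -172.0, 358.0], [484.0, -178.0, 358.0], [484.0, -184.0, 358.0], [486.0, -190.0, 362.0], [488.0, -196.0, 365.0]]
[[493.0, -149.0, 395.0], [494.0, -154.0, 395.0], [493.0, -158.0, 394.0], [157.0, -113.0, 1.0], [155.0, -142.0, -2.0], [156.0, -171.0, -1.0], [157.0, -200.0, 1.0], [154.0, -229.0, -1.0], [493.0, -185.0, 394.0], [493.0, -190.0, 395.0]]
```

View pics/h1.png

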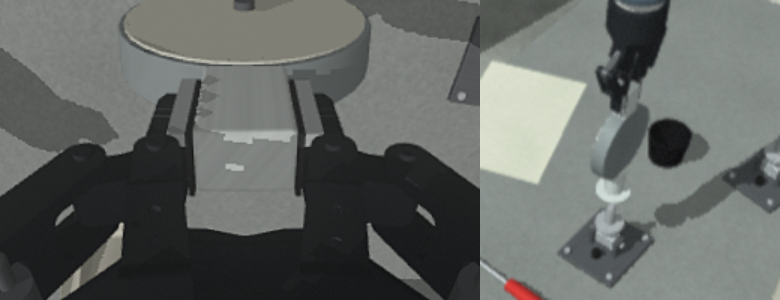

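The gauge is held upright, and the side view shows the flange right above the stud. I'll compare flange and shoulder centres from the same camera.

Run:
```python
from h import *
t=np.load("w2.npz");P=t["P2"];
for z0,z1,r in ((152,158,28),(142,149,28),(69,77,24),(105,116,6),(85,100,8),(160,190,15)):
    for nm,S in (("side",P),("top0",np.load("top.npz")["P"])):
        Q=S.reshape(-1,3);Q=Q[(Q[:,2]>z0)&(Q[:,2]<z1)&(np.hypot(Q[:,0]-474,Q[:,1]+171)<40)]
        if len(Q)>5: print(nm,z0,len(Q),Q.mean(0).round(1),cv2.minEnclosingCircle(Q[:,:2].astype(np.float32)),r)
```

```text
side 152 109 [ 469.  -161.8  154.9] ((472.1514587402344, -167.5193328857422), 28.456052780151367) 28
side 69 95 [ 471.4 -168.4   71.8] ((473.2265930175781, -170.98806762695312), 24.84966278076172) 24
top0 69 124 [ 473.  -172.4   73.1] ((474.3686828613281, -171.90403747558594), 23.798614501953125) 24
side 105 17 [ 472.  -170.2  108.9] ((472.5034484863281, -169.50743103027344), 6.695301055908203) 6
top0 105 17 [ 474.  -170.8  111.4] ((474.34173583984375, -170.67062377929688), 6.753794193267822) 6
side 85 15 [ 470.9 -168.2   93.3] ((471.7276916503906, -170.26361083984375), 6.6944122314453125) 8
side 160 58 [ 467.4 -160.5  174.3] ((471.8199462890625, -167.76644897460938), 15.314329147338867) 15
```

Scaled: 0.045 m / 0.6 = 0.075, 0.03 m / 0.6 = 0.05.

Call:
move_arm:
  motion:
    - [0, 0, 0, 0.0008, 0.0033, 0.025, 0.0]
    - [0, 0, 0, 0.0008, 0.0033, 0.05, 0.0]
    - [0, 0, 0, 0.0008, 0.0033, 0.06, 0.0]
    - [0, 0, 0, 0.0008, 0.0033, 0.065, 0.0]
    - [0, 0, 0, 0.0008, 0.0033, 0.07, 0.0]
    - [0, 0, 0, 0.0008, 0.0033, 0.075, 0.0]
    - [0, 0, 0, 0.0008, 0.0033, 0.075, 0.0]

```text
clock: 6.9
eef_pos: [475.1, -173.3, 279.7]
tcp_rot: [-3.142, 0.0, -0.012]
contact_force: [0.8, 0.1, -3.8]
opening: 0.341
grasp_force: 61.4
```

Scaled: 0.029 m / 0.6 = 0.0483, 0.026 m / 0.6 = 0.0433.

Call:
move_arm:
  motion:
    - [0, 0, 0, 0, 0, 0.01, 0.0]
    - [0, 0, 0, 0, 0, 0.0183, 0.0]
    - [0, 0, 0, 0, 0, 0.0267, 0.0]
    - [0, 0, 0, 0, 0, 0.035, 0.0]
    - [0, 0, 0, 0, 0, 0.0433, 0.0]
    - [0, 0, 0, 0, 0, 0.0483, 0.0]
    - [0, 0, 0, 0, 0, 0.0483, 0.0]

```text
clock: 7.78
eef_pos: [475.0, -173.3, 250.5]
tcp_rot: [-3.141, 0.0, -0.012]
contact_force: [0.1, 0.3, -3.5]
opening: 0.345
grasp_force: 61.6
```

Scaled: 0.004 m / 0.6 = 0.0067, 0.0035 m / 0.6 = 0.0058.

Call:
move_arm:
  motion:
    - [0, 0, 0, 0, 0, 0.0017, 0.0]
    - [0, 0, 0, 0, 0, 0.0033, 0.0]
    - [0, 0, 0, 0, 0, 0.005, 0.0]
    - [0, 0, 0, 0, 0, 0.0058, 0.0]
    - [0, 0, 0, 0, 0, 0.0067, 0.0]
    - [0, 0, 0, 0, 0, 0.0067, 0.0]

```text
clock: 8.52
eef_pos: [475.3, -173.4, 247.2]
tcp_rot: [3.141, -0.001, -0.012]
contact_force: [-0.8, 0.7, 2.4]
opening: 0.344
grasp_force: 62.2
```

Run:
```python
from h import *
s=sensors.sense();print(s["clock"],s["eef_pos"],s["tcp_rot"],s["wrist_torque"].round(2),s["contact_force"].round(2))
im,d,P=cloud("side");im2,_=grab_frame("wrist")
save("h2",np.hstack([cv2.resize(im[110:230,300:450],(500,400),interpolation=2),cv2.resize(im2[200:400,240:400],(300,400))]))
for z0,z1 in ((60,70),(69,77),(72,82),(85,105),(75,79)):
    Q=P.reshape(-1,3);Q=Q[(Q[:,2]>z0)&(Q[:,2]<z1)&(np.hypot(Q[:,0]-474,Q[:,1]+171)<40)]
    if len(Q)>5: print(z0,len(Q),Q.mean(0).round(1),cv2.minEnclosingCircle(Q[:,:2].astype(np.float32)))
```

```text
8.525 [ 475.34871774 -173.36139141  247.21487531] [ 3.14143372e+00 -5.13692700e-04 -1.21664320e-02] [0.13 0.33 0.02] [-0.84  0.66  2.35]
60 9 [ 462.  -154.5   66.9] ((463.8029479980469, -156.97442626953125), 16.272756576538086)
69 46 [ 469.8 -165.7   75.3] ((474.0198974609375, -173.8465576171875), 28.112234115600586)
72 105 [ 468.2 -164.5   77.4] ((472.05450439453125, -172.70864868164062), 29.08770179748535)
85 38 [ 467.5 -163.4   94.8] ((469.3617858886719, -167.2862091064453), 13.388957977294922)
75 68 [ 466.5 -165.1   77.1] ((472.4037780761719, -171.1605987548828), 27.796295166015625)
```

View pics/h2.png

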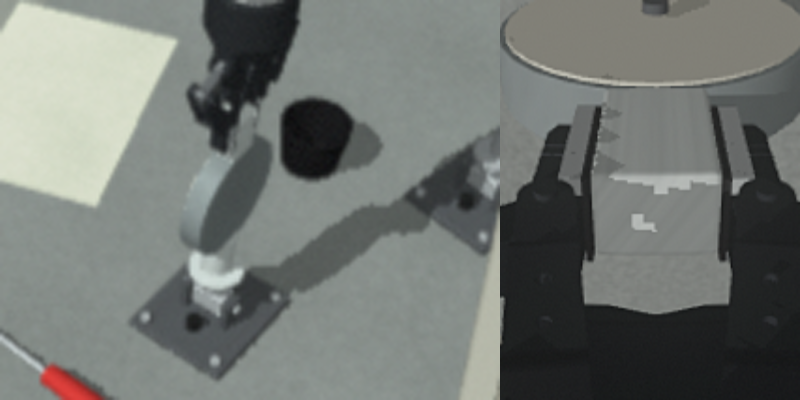

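The vertical force rose from −3.6 to +2.4 N at TCP z 247.2, which puts the mouth at 72 mm. That is home on the shoulder. Now I'll lean about the pivot towards +Y, halfway first.

Scaled: -0.0279 m / 0.6 = -0.0465, -0.0209 m / 0.6 = -0.0348, -0.13 rad / 3.1416 = -0.0414.

Call:
move_arm:
  motion:
    - [0, 0, 0, 0, 0, 0.0008, 0.0]
    - [-0.0103, 0, 0, 0, -0.0117, 0.001, 0.0]
    - [-0.0207, 0, 0, 0, -0.0233, 0.0017, 0.0]
    - [-0.031, 0, 0, 0, -0.0348, 0.0025, 0.0]
    - [-0.0414, 0, 0, 0, -0.0465, 0.0037, 0.0]
    - [-0.0414, 0, 0, 0, -0.0465, 0.0037, 0.0]
    - [-0.0414, 0, 0, 0, -0.0465, 0.0037, 0.0]

```text
clock: 9.5
eef_pos: [476.1, -145.7, 245.7]
tcp_rot: [3.01, -0.001, -0.011]
contact_force: [-1.6, -0.4, 9.7]
opening: 0.343
grasp_force: 63.2
```

Scaled: -0.0283 m / 0.6 = -0.0472, 0.001 m / 0.6 = 0.0017, -0.132 rad / 3.1416 = -0.042.

Call:
move_arm:
  motion:
    - [-0.0103, 0, 0, 0, -0.0117, 0.0002, 0.0]
    - [-0.0207, 0, 0, 0, -0.0233, 0.0008, 0.0]
    - [-0.031, 0, 0, 0, -0.0348, 0.0017, 0.0]
    - [-0.042, 0, 0, 0, -0.0472, 0.003, 0.0]
    - [-0.042, 0, 0, 0, -0.0472, 0.003, 0.0]
    - [-0.042, 0, 0, 0, -0.0472, 0.003, 0.0]
    - [-0.042, 0, 0, 0, -0.0472, 0.003, 0.0]
    - [-0.042, 0, 0, 0, -0.0472, 0.003, 0.0]

```text
clock: 10.5
eef_pos: [476.7, -118.2, 240.9]
tcp_rot: [2.878, -0.002, -0.012]
contact_force: [-2.9, 0.1, 13.7]
opening: 0.34
grasp_force: 63.9
```

Call:
move_arm:
  motion:
    - [0, 0, 0, 0, 0, 0, 0.0]
    - [0, 0, 0, 0, 0, 0, 0.0]
    - [0, 0, 0, 0, 0, 0, 0.0]
    - [0, 0, 0, 0, 0, 0, 0.0]
    - [0, 0, 0, 0, 0, 0, 0.0]
    - [0, 0, 0, 0, 0, 0, 0.0]

```text
clock: 11.25
eef_pos: [476.7, -118.2, 240.9]
tcp_rot: [2.878, -0.002, -0.012]
contact_force: [-2.7, 0.8, 14.2]
opening: 0.344
grasp_force: 63.9
```

Run:
```python
from h import *
s=sensors.sense();print(s["clock"],s["eef_pos"],s["tcp_rot"],s["contact_force"].round(2))
im,d,P=wcloud();im3,d3,P3=cloud("top");im2,d2,P2=cloud("side")
save("f1",np.hstack([cv2.resize(im2[110:230,300:450],(350,280),interpolation=2),cv2.resize(im[190:330,240:400],(320,280),interpolation=2)]))
# dial tilt: plane/line of dial case edge via side cloud: bounding in Y-Z
Q=P2.reshape(-1,3);Q=Q[(abs(Q[:,0]-470)<25)&(abs(Q[:,1]+140)<90)&(Q[:,2]>68)&(Q[:,2]<235)]
D=Q[(Q[:,2]>115)];print("dial circle yz",len(D),cv2.minEnclosingCircle(D[:,1:].astype(np.float32)))
F=Q[(Q[:,2]<95)];print("flange",len(F),F.mean(0))
```

```text
11.25 [ 476.68906032 -118.22964241  240.87871432] [ 2.87787804e+00 -2.07798127e-03 -1.18452386e-02] [-2.69  0.84 14.18]
dial circle yz 595 ((-135.32662963867188, 177.7566375732422), 63.42518997192383)
flange 115 [ 462.90623494 -157.41303803   77.18750747]
```

View pics/f1.png

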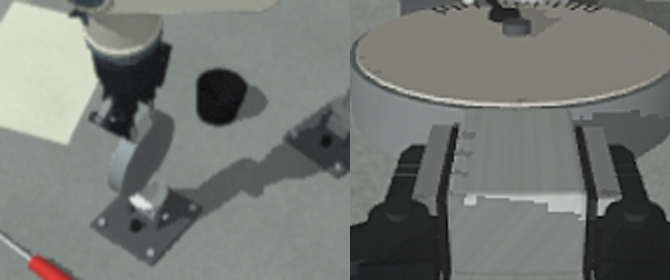

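The gauge leans to +Y with the stud and the pointer has swung towards the marker side. I'll use the last picture for a close-up of the pointer and marker.

Run:
```python
from h import *
im,d=grab_frame("wrist");save("f2",cv2.resize(im[172:222,265:345],(800,500),interpolation=2))
```

```text
(no output)
```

View pics/f2.png

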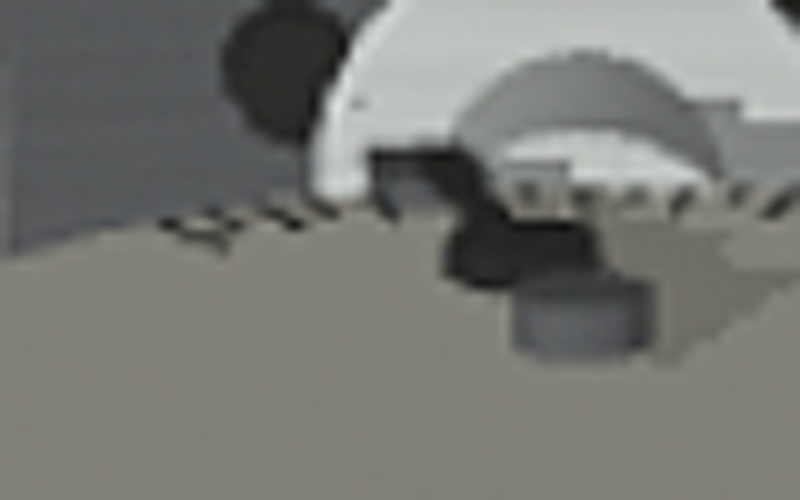

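Run:
```python
from h import *
s=sensors.sense();w=camera_params("wrist");T=w["world_from_camera"];K=w["camera_matrix"]
R=Ro.from_euler("xyz",s["tcp_rot"]).as_matrix();G=np.c_[R[:,0],-R[:,1],-R[:,2]];o=s["eef_pos"]+175.3*R[:,2]
lean=np.arctan2(G[1,2],G[2,2]);print("lean",lean,"mouth",o)
def pr(x,y,z):
    c=T[:3,:3].T@(o+G@[x,y,z]-T[:3,3]);r=np.hypot(*c[:2]);th=np.arctan2(r,c[2]);p=c[:2]/r*th*K[0,0]+[K[0,2],K[1,2]]
    return (((p-[265,172])+.5)*10-.5).round(0)
def pol(x,a,r,t=0):return pr(x,r*np.sin(a)+t*np.cos(a),108-r*np.cos(a)+t*np.sin(a))
print("hub",pr(18,0,108),pr(11,0,108),"bob",pol(14,lean,18),"tip",pol(14,lean,48),"dial bottom",pol(11,0,60))
for a in (.2,.24,.28,.32):print(a,[pol(12,a,r,t) for r,t in ((48,-4.5),(48,4.5),(62,4.5),(62,-4.5))])
for a in (-.17453,.17453,.3491,.5236):print("tick?",a,pol(11,a,57))
```

```text
lean 0.26374167979484076 mouth [ 476.52769391 -163.92148898   71.66354653]
hub [581. 291.] [581. 385.] bob [519. 276.] tip [435. 181.] dial bottom [582. 175.]
0.2 [array([522., 199.]), array([418., 204.]), array([395., 165.]), array([494., 160.])]
0.24 [array([499., 199.]), array([396., 206.]), array([368., 167.]), array([467., 161.])]
0.28 [array([477., 200.]), array([374., 208.]), array([341., 169.]), array([439., 162.])]
0.32 [array([455., 202.]), array([353., 210.]), array([314., 172.]), array([412., 164.])]
tick? -0.17453 [694. 186.]
tick? 0.17453 [470. 186.]
tick? 0.3491 [359. 193.]
tick? 0.5236 [252. 206.]
```

The projected model matches the image. The tab's outer edge at columns 370–475 gives a marker angle of about 0.245 rad, against a lean of 0.264, so the error is about 1 mm of the 4.5 allowed. The axial push keeps the flange seated, so I'm handing in.

```bash
python3 -c "
from rig import order,sensors
print(order.sign_off());print(sensors.sense()['clock'])"
```

```text
the job is handed in; nothing more can be done
None
the job is handed in; nothing more can be done
```

I handed the job in with the small gauge seated on the nearest stand's stud and still gripped, leaned 0.264 rad so the pointer is about 1 mm from the marker's centre by my estimate; the sign-off did not report a verdict.

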